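# Hang the nut driver in the snap hook

## Robot

A 6-joint arm with a two-finger parallel gripper is mounted at the origin on the work surface. World frame = base frame: x ahead of the robot, y to its left, z up, the work surface at z = 0. Lengths are in mm, angles in degrees, forces in N, time in s.
With the tool pointing down it reaches from about 300 to 850 mm from the base axis. Payload 4.2 kg.
Tool frame: the origin (TCP) lies midway between the tips of the shut fingers; the grasp point (between the pads) lies 19 mm behind it; z points along the fingers, y is the line along which they close (so a half turn about z gives the same grasp; the last joint's range is limited). The gripper opens to 91 mm and grips with 3 to 60 N. Pads are 32 mm wide; open, the fingers measure 118 mm over their backs; the gripper's body (76 mm by 178 mm) begins 60 mm behind the grasp point.
Start: joints at [70.359, 18.312, 89.639, -0, 72.044, -1.146], TCP at [182.406, 545.318, 213.976] pointing down, gripper open.
Joint ranges: [-177.97, 177.97], [-48.28, 115.42], [12.27, 149.76], [-77.06, 257.06], [2.81, 150.46], [-146.56, 146.56]. Speed limits (degrees/s): [147.25, 147.25, 180, 180, 180, 180].

## Interface

Orientations are given as [roll, pitch, yaw] about the fixed x, y, z axes, in that order (R = Rz(yaw) Ry(pitch) Rx(roll)).
In Python, from workcell import env gives the robot as it stands.
- The arm moves only by the shell command python3 -m jog 'ROWS' [FORCE]. ROWS is a JSON object of lists of equal length, an entry for each row: "jaw": the finger opening in mm, from 0 to 91.2; "slide": the shift along the tool's x, y, z in units of 30 mm (1.0 is 30 mm), a list of three; "spin": the turn about the tool's z in units of 8 degrees (1.0 is 8 degrees). In form: {"jaw": [jaw, ...], "slide": [[dx, dy, dz], ...], "spin": [spin, ...]}. A call has 1 to 10 rows; each row shifts and turns the commanded pose from where the row before left it, along the tool's axes as they then stand; what a row does not reach is not made up. A row lasts 1/10 s, in which the tool goes at most 50 mm and 8.59 degrees, less where a joint would pass 70% of its speed; a pose out of reach is approached as far as the arm can. A call is refused whole if a number of a shift passes 1 or a number of a turn 1, either way. A call with a gripper value outside its range is refused whole. The fingers move at their own pace and stop on an object; FORCE is the grip in N (left out, the last holds). Time passes only in rows, so rows that do not move let the fingers close. It gives the time, the measured TCP pose, the force, the opening and the grip force at its end, in the units of the state.
- env.state(): the state, without advancing time (a new reading comes with each control period).
- env.grab_frame(name): name is "side" or "top" or "wrist"; returns the picture (384x512x3 uint8, red, green, blue); there is no depth.
- env.camera_model(name): a dict with "fx", "fy", "cx", "cy" (pixels), "camera_from_world" (4x4, takes a point from world to camera coordinates). Camera axes: x right, y up, looking along -z (the intrinsics and any distortion apply to the point x, -y, -z); pixel columns grow to the right and rows downward; lengths in mm; the calibration is good to about 2 mm. A picture is of the moment at which its call begins: read the wrist's pose just before it. camera_model takes no time and is no camera call; for the wrist camera it gives the pose at the moment of the call.
- env.job_done(): hands the job in; it is judged then, once.
The state is a dict: "time_s": time; "qpos": joint angles; "qvel": joint speeds; "effort": joint torques, N m; "ee_pos": TCP position; "ee_rot": TCP orientation; "force": force on the tool from outside, world axes, zero at the start; "torque": the same for the moment, N m; "gripper_width": finger opening in mm; "gripper_force": force on a finger pad.
Only numpy, scipy, OpenCV 4.12 (cv2) and the standard library are available. Lean on these libraries where they do the work, as an engineer would, in place of code of your own. Each camera call takes 0.05 s, during which the arm holds its last target. There are 200 camera calls.

## Task

The battery pack on the bench is open, so put the loose nut driver away: pick it up, push the ring at its tail gently in through the sprung gate of the snap hook on the tool stand, and let go so that it hangs freely from the hook with the gate shut behind it, swaying no more than a little. Feel your way, pressing on the hook no harder than about 12 N and only with the tool, never with the gripper; leave everything else on the bench where it lies.

Things in the scene. Friction and masses are not known exactly. Their poses are not given: they have to be found in the camera images.
- driver: nut driver lying on the bench, 0.1 to 0.16 kg: black eight-flat handle 92 mm long, 24 mm across flats; 8 mm steel shaft with a hollow socket at one end (tip at x = -104 mm), steel ring at the other. Origin: under the middle of the handle on the bench; x along the tool towards the ring, z up; tool axis at z = 12 mm. Balances near the handle's middle: grip it there.
- eye (a point): on the driver: middle of the ring's wire at its outermost point, x = 80.5 mm, z = 12 mm in the driver's frame; this bit of wire has to pass the gate. The ring is rigid on the tool, in its xy plane (level while the tool lies): round wire 6 mm thick, 32 mm outside, 20 mm hole
- ring_center (a point): on the driver: centre of the ring's hole, x = 67.5 mm, z = 12 mm in the driver's frame
- stand: fixed tool stand; origin on the bench right under the fork pin that carries the snap hook. x points from the hook's gate side to its back: the ring is pushed in along +x. Base plate 140 x 140 x 12 mm centred at x = y = 130 mm, 22 mm post 347 mm high, 14 mm boom at z = 341 mm straight from post to fork. Fork 22 mm wide, pin at z = 315 mm along y.
- snap: steel snap hook, 90 x 36 mm, 8 mm round wire, flat in the stand's xz plane. Origin at the fork pin; x to its back, z up along the hook. Spine at x = 14 mm; bowl a half circle of 14 mm radius (wire centre) about z = -72 mm; nose at x = -14 mm, top at z = -62 mm; above the nose the gate, hinged at z = -34 mm.
- gate (a joint): angle of the hook's gate, a 6 mm bar, 28 mm long, hinged at its top to the hook: 0 = shut (lower end over the nose), positive = swung in towards the spine, stop at 0.95 rad. Opens inward only; its spring takes about 2.5 N at the lower end to start, 5 N fully open. A wire pushed in just above the nose, then down inside, slips off its lower end and it snaps shut above the wire.
- mouth (a point): on the hook: x = -14 mm, z = -56 mm, on the gate 6 mm above the nose's top: where the ring's wire should push. The hook swings about the pin, a little stiff (about half a newton here), and stays where left. Pushed, it first swings back until the fork stops it; the fork is clamped at some tilt within 15 degrees of plumb, so where that is must be felt. Only then does the gate fully give.
- bowl (a point): on the hook: where the middle of the ring's wire rests in the bottom of the bowl when the tool hangs, x = 0, z = -79 mm
- screwdriver: bystander: screwdriver of the same make with the same handle, round plain butt without a ring, thin blade. Origin under the tool, x towards the butt
- pack: bystander: open battery pack, black tray 130 x 200 x 45 mm with blue cells standing up to 57 mm; origin under its centre
- meter: bystander: multimeter lying flat, 185 x 90 x 50 mm; origin under its centre
- tape: bystander: roll of yellow tape lying flat, 76 mm across, 24 mm high; origin under its centre
- spool: bystander: solder spool, 52 mm across, 30 mm high; origin under its centre
- nut_tray: bystander: small open grey tray of nuts, 75 x 100 x 22 mm; origin under its centre
- flux: bystander: small amber bottle, 34 mm across, 85 mm high; origin under its centre

How it is judged:
By the outcome, as a careful person would: the job done as asked, in the order asked, and still so for the second after the job is handed in, with the robot touching nothing.
It also fails if it takes over 72 s, if anything falls off the work surface, if the arm or the gripper's body presses on something with over 40 N, if the wrist force passes 120 N, or if a joint passes its speed limit or range.

## Working session

There is one attempt and no reset: what is moved stays moved. The work goes in short steps, Python scripts to look and compute and a shell command to move; the robot and the scene stay as the last step left them, time stands still between calls to the robot, and variables do not carry over. Pictures are saved under pics/ and viewed, at most 10 in all, crops included, and the job is handed in when it is done.

```bash
ls; mkdir -p pics; python3 - <<'E'
from workcell import env
import cv2,numpy as np
print(env.state())
for n in ["side","top"]:
    im=env.grab_frame(n); cv2.imwrite(f"pics/{n}0.png",im[:,:,::-1])
    m=env.camera_model(n); print(n,m)
    T=np.linalg.inv(np.array(m["camera_from_world"])); print(T[:3,3],-T[:3,2])
E
```

```text
pics
{'time_s': 0.0, 'qpos': array([ 7.03605946e+01,  1.83506086e+01,  8.97072848e+01,  1.35750872e-03,
        7.20414845e+01, -1.14296472e+00]), 'qvel': array([-0.0084286 , -0.01046786, -0.02417335, -0.08744929, -0.06342757,
       -0.00909098]), 'effort': array([-6.74910953e-04, -4.12465560e+01, -2.31972420e+01,  7.24968477e-02,
        4.58463735e-02, -1.63371656e-04]), 'ee_pos': array([182.2118091 , 544.83728029, 213.12465908]), 'ee_rot': array([-1.79900668e+02, -3.27269407e-03,  1.61503137e+02]), 'force': array([ 0.59474848, -0.2012223 ,  0.61671047]), 'torque': array([ 0.00539663, -0.02666167, -0.01691608]), 'gripper_force': 0.0, 'gripper_width': 91.36680827605015}
side {'fx': 388.5977240441672, 'fy': 388.5977240441672, 'cx': 249.6142023112175, 'cy': 199.2061450663831, 'camera_from_world': array([[ 9.77319364e-01, -2.10791585e-01, -2.03412965e-02,
        -5.84844957e+02],
       [ 1.40615078e-01,  5.74113668e-01,  8.06610746e-01,
        -1.75344134e+02],
       [-1.58348542e-01, -7.91176595e-01,  5.90732880e-01,
        -1.28157772e+03],
       [ 0.00000000e+00,  0.00000000e+00,  0.00000000e+00,
         1.00000000e+00]])}
[  393.3003677  -1036.56722796   886.60805507] [ 0.15834854  0.79117659 -0.59073288]
top {'fx': 462.1963283901606, 'fy': 462.1963283901606, 'cx': 268.093609510736, 'cy': 188.9122310659401, 'camera_from_world': array([[ 2.16201701e-02, -9.99605841e-01,  1.79089413e-02,
        -1.16321446e+02],
       [ 9.98174888e-01,  2.25925914e-02,  5.60041734e-02,
        -5.87071173e+02],
       [-5.63867083e-02,  1.66654357e-02,  9.98269905e-01,
        -1.42917760e+03],
       [ 0.00000000e+00,  0.00000000e+00,  0.00000000e+00,
         1.00000000e+00]])}
[ 507.92797184  -79.19427045 1461.66661416] [ 0.05638671 -0.01666544 -0.9982699 ]
```

View pics/top0.png

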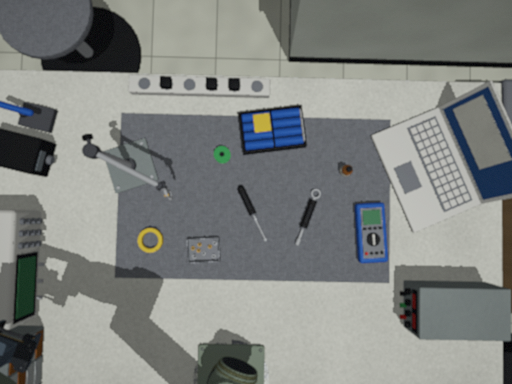

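View pics/side0.png

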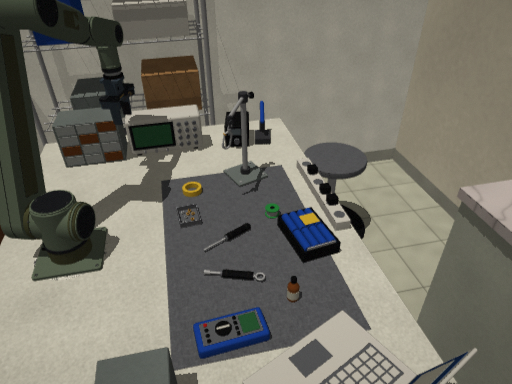

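Top view: driver lies with its ring at about (315,194) and socket tip at (297,244). The screwdriver is at (240,187)-(265,240), and the stand plate is around (132,165) with the fork end near (165,190). In the side view the hook hangs near (243,100).

```bash
cat > h.py <<'E'
from workcell import env
import cv2,numpy as np
def ray(n,u,v,m=None):
    m=m or env.camera_model(n); T=np.linalg.inv(np.array(m["camera_from_world"]))
    d=np.array([(u-m["cx"])/m["fx"],-(v-m["cy"])/m["fy"],-1.])
    return T[:3,3],T[:3,:3]@d
def onz(n,u,v,z,m=None):
    o,d=ray(n,u,v,m); return o+d*(z-o[2])/d[2]
def proj(n,p,m=None):
    m=m or env.camera_model(n); c=np.array(m["camera_from_world"])@np.append(p,1)
    return np.array([m["cx"]+m["fx"]*c[0]/-c[2], m["cy"]-m["fy"]*c[1]/-c[2]])
def tri(obs):
    A=np.zeros((3,3));b=np.zeros(3)
    for n,u,v,m in obs:
        o,d=ray(n,u,v,m);d=d/np.linalg.norm(d);P=np.eye(3)-np.outer(d,d);A+=P;b+=P@o
    x=np.linalg.solve(A,b)
    return x,[np.round(proj(n,x,m)-[u,v],1) for n,u,v,m in obs]
E
python3 - <<'E'
from h import *
t=cv2.imread('pics/top0.png');s=cv2.imread('pics/side0.png')
def crop(i,x,y,w,h,k): return cv2.resize(i[y:y+h,x:x+w],None,fx=k,fy=k,interpolation=cv2.INTER_CUBIC)
a=crop(t,75,125,110,75,3.6363); b=crop(t,280,180,55,75,3.6363)
c=crop(s,215,80,70,110,2.7272)
H=272;out=np.zeros((600,800,3),np.uint8)
out[:a.shape[0],:a.shape[1]]=a; out[:b.shape[0],410:410+b.shape[1]]=b; out[290:290+c.shape[0],:c.shape[1]]=c
d=crop(s,200,255,75,40,5); out[290:290+d.shape[0],300:300+d.shape[1]]=d
cv2.imwrite('pics/c1.png',out)
for u,v in[(315,194),(297,244)]:print(onz('top',u,v,12))
for u,v in[(262,276),(205,273)]:print(onz('side',u,v,12))
print(onz('top',132,163,12),onz('top',165,190,341),onz('top',90,150,347))
E
```

```text
[ 577.12496968 -251.28119763   12.        ]
[ 419.50229522 -197.43332773   12.        ]
[ 581.68188051 -254.89610797   12.        ]
[ 416.22997497 -203.49390769   12.        ]
[661.5039874  325.00528772  12.        ] [562.94985551 151.3851054  341.        ] [655.09967951 333.4958101  347.        ]
```

View pics/c1.png

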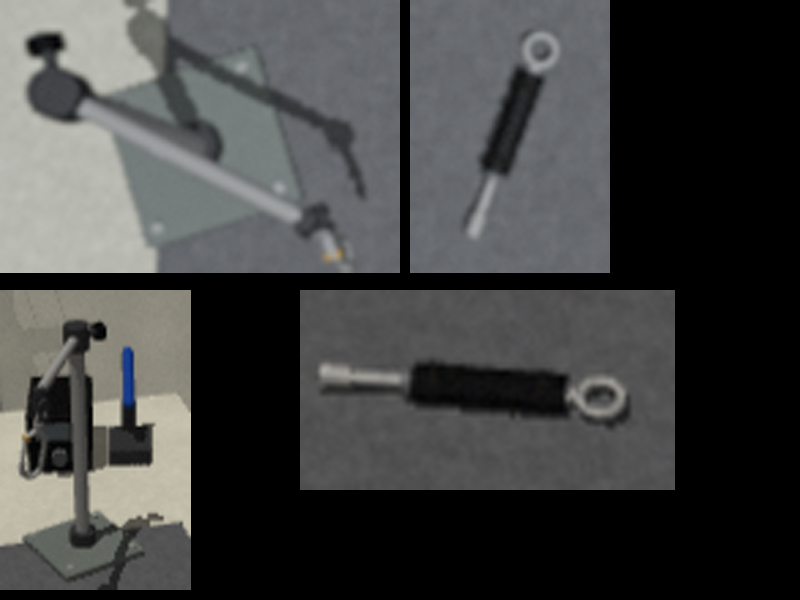

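Crops: the ring centre is at top px (316,194) and side px (260,276), and the tip is at top px (297,245). The two views agree to about 4 mm. The plate is square to about 16°, and the hook hangs below the fork at top px (162,185), swung towards the robot with its gate on the -x side. Now moving over the driver.

```bash
Z='[-0.89,-1,0]'; python3 -m jog '{"jaw":[91,91,91,91,91,91,91,91,91,91],"slide":[[-0.89,-1,0],[-0.89,-1,0],[-0.89,-1,0],[-0.89,-1,0],[-0.89,-1,0],[-0.89,-1,0],[-0.89,-1,0],[-0.89,-1,0],[-0.89,-1,0],[-0.89,-1,0]],"spin":[0,0,0,0,0,0,0,0,0,0]}'
python3 -m jog '{"jaw":[91,91,91,91,91,91,91,91,91,91],"slide":[[-0.89,-1,0],[-0.89,-1,0],[-0.89,-1,0],[-0.89,-1,0],[-0.89,-1,0],[-0.89,-1,0],[-0.89,-1,0],[-0.89,-1,0],[-0.89,-1,0],[-0.89,-1,0]],"spin":[0,0,0,0,0,0,0,0,0,0]}'
python3 -m jog '{"jaw":[91,91,91],"slide":[[-0.89,-1,0],[0,0,0],[0,0,0]],"spin":[0,0,0]}'
python3 - <<'E'
from h import *
m=env.camera_model('wrist'); s=env.state(); im=env.grab_frame('wrist')[:,:,::-1].copy(); np.save('w1.npy',im)
import pickle; pickle.dump(m,open('w1.pkl','wb'))
print(s['ee_pos'],s['ee_rot'],s['qpos'])
cv2.imwrite('pics/w1.png',im)
for p in [(577,-253,12),(418,-198,12),(513,-231,12)]:print(proj('wrist',p,m))
E
```

```text
time_s: 1.1
ee_pos: [340.5, 174.5, 213.8]
ee_rot: [180.0, -0.0, 161.5]
force: [1.1, 0.3, 0.4]
gripper_width: 91.5
gripper_force: 0.0
time_s: 2.1
ee_pos: [498.6, -194.7, 213.5]
ee_rot: [180.0, -0.0, 161.5]
force: [0.7, 0.6, 0.9]
gripper_width: 91.1
gripper_force: 0.0
time_s: 2.4
ee_pos: [513.8, -230.2, 213.0]
ee_rot: [180.0, -0.1, 161.4]
force: [0.2, 0.4, 0.6]
gripper_width: 91.5
gripper_force: 0.0
[ 513.83675619 -230.1863108   213.00884717] [ 1.79953040e+02 -1.27722549e-01  1.61420003e+02] [-2.53204211e+01  1.73388947e+01  9.12090472e+01  3.33523155e-02
  7.15844125e+01 -9.67509448e+01]
[251.24543634 220.60923281]
[252.28233918  84.42931657]
[251.53085669 169.35313927]
```

View pics/w1.png

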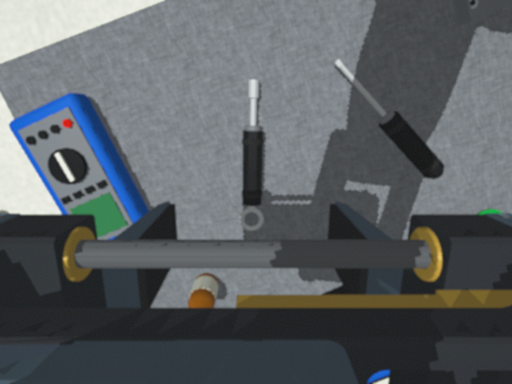

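The wrist view shows the driver straight ahead: tip end at (254,80), handle rows 130–204 and ring at (252.5,218), within a few px of the prediction.

```bash
python3 - <<'E'
from h import *
import pickle
m=pickle.load(open('w1.pkl','rb'))
im=cv2.imread('pics/w1.png'); g=im[120:215,235:275].max(2); mk=(g<45).astype(np.uint8)
c=max(cv2.findContours(mk,0,2)[0],key=cv2.contourArea); print(cv2.minAreaRect(c), cv2.boundingRect(c))
ring=onz('wrist',252.5,218,12,m); tip=onz('wrist',254,80,14,m)
d=ring-tip; print(ring,tip,np.linalg.norm(d[:2]),np.degrees(np.arctan2(d[1],d[0])))
u=d[:2]/np.linalg.norm(d[:2]); print('mid',ring[:2]-67.5*u, tip[:2]+104*u)
print(onz('wrist',253,167,24,m))
# stand
post=onz('top',131.4,164.3,14); postT=onz('top',90.95,151.1,345)
print('post',post,postT)
f=onz('top',161.6,185,325);print('fork',f); e=post-f; print(np.linalg.norm(e[:2]),np.degrees(np.arctan2(e[1],e[0]))-45)
print('plate', [onz('top',75+x/3.6363,125+y/3.6363,12) for x,y in[(258,45),(300,195),(150,248)]])
E
```

```text
((17.470211029052734, 47.989402770996094), (18.01639747619629, 72.3055419921875), 1.1457629203796387) (8, 12, 20, 73)
[ 574.1236067 -250.308946    12.       ] [ 414.18819157 -194.62332229   14.        ] 169.35237140904886 -19.196875090547397
mid [ 510.3769911  -228.11392405] [ 512.40519931 -228.82009685]
[ 508.7542296  -227.69488492   24.        ]
post [657.16180955 326.16023132  14.        ] [652.74783605 331.84337949 345.        ]
fork [575.83176323 163.40727253 325.        ]
181.94257892641363 18.448027407213118
plate [array([743.50051443, 284.42257734,  12.        ]), array([614.23520477, 243.68544781,  12.        ]), array([565.6757394 , 370.30541529,  12.        ])]
```

```bash
python3 -m jog '{"jaw":[91,91,91,91,91,91,91,91],"slide":[[0.1,0.02,1],[0,0,1],[0,0,1],[0,0,1],[0,0,1],[0,0,1],[0,0,0.5],[0,0,0.43]],"spin":[0.08,0,0,0,0,0,0,0]}'
python3 -m jog '{"jaw":[60,40,24,15,15,15,15,15,15,15],"slide":[[0,0,0],[0,0,0],[0,0,0],[0,0,0],[0,0,0],[0,0,0],[0,0,0],[0,0,0],[0,0,0],[0,0,0]],"spin":[0,0,0,0,0,0,0,0,0,0]}' 40
python3 -m jog '{"jaw":[10,10],"slide":[[0,0,0],[0,0,0]],"spin":[0,0]}'
```

```text
time_s: 3.25
ee_pos: [510.8, -226.8, 5.2]
ee_rot: [180.0, -0.1, 161.0]
force: [0.2, -0.0, -0.3]
gripper_width: 91.1
gripper_force: 0.0
time_s: 4.25
ee_pos: [511.6, -228.5, 6.0]
ee_rot: [180.0, -0.0, 160.9]
force: [-0.1, -0.2, 0.0]
gripper_width: 24.0
gripper_force: 40.0
time_s: 4.45
ee_pos: [511.6, -228.5, 6.0]
ee_rot: [-180.0, 0.0, 160.9]
force: [-0.7, -0.6, 0.2]
gripper_width: 23.7
gripper_force: 40.0
```

```bash
python3 -m jog '{"jaw":[10,10,10,10,10,10,10,10],"slide":[[0,0,-0.5],[0,0,-1],[0,0,-1],[0,0,-1],[0,0,-1],[0,0,-1],[0,0,-1],[0,0,-1]],"spin":[0,0,0,0,0,0,0,0]}'
python3 - <<'E'
from h import *
import pickle
m=pickle.load(open('w1.pkl','rb'));T=np.linalg.inv(np.array(m['camera_from_world']));print(T[:3,3],-T[:3,2],m['fx'],m['cx'],m['cy'])
m=env.camera_model('wrist');s=env.state();print(s['ee_pos'],s['force'],s['gripper_width'])
# simulate view: TCP at P, tool yaw y
Tee=lambda p,yaw:(np.array(p),cv2.Rodrigues(np.array([0,0,np.radians(yaw)]))[0]@np.diag([1.,-1,-1]))
M=np.linalg.inv(np.array(m['camera_from_world']));p0,R0=Tee(s['ee_pos'],s['ee_rot'][2])
for P,y in [((575,-20,330),90),((575,-20,280),90),((575,-40,380),90),((480,0,330),60),((575,0,400),90)]:
    p,R=Tee(P,y);W=np.eye(4);W[:3,:3]=R@R0.T@M[:3,:3];W[:3,3]=p+R@R0.T@(M[:3,3]-p0)
    mm=dict(m);mm['camera_from_world']=np.linalg.inv(W)
    print(P,y,W[:3,3],[proj('w',q,mm).round() for q in[(576,163,315),(556,158,235),(657,326,341)]])
E
```

```text
time_s: 5.25
ee_pos: [511.2, -228.2, 231.9]
ee_rot: [180.0, -0.0, 160.9]
force: [0.4, -0.4, -1.6]
gripper_width: 23.6
gripper_force: 40.0
[ 448.448541   -209.08604029  383.27426959] [ 0.22876724 -0.07561444 -0.97054006] 302.10378729994375 252.08506641514253 188.0294276025761
[ 511.24725781 -228.18446192  231.92230844] [ 0.36686254 -0.43751768 -1.63474544] 23.553399884235958
(575, -20, 330) 90 [574.24732691  48.96845918 500.18020006] [array([ 255., -121.]), array([228., -34.]), array([ 537., -875.])]
(575, -20, 280) 90 [574.24732691  48.96845918 450.18020006] [array([ 256., -230.]), array([221., -74.]), array([  893., -2108.])]
(575, -40, 380) 90 [574.24732691  28.96845918 550.18020006] [array([ 254., -101.]), array([232., -34.]), array([ 442., -594.])]
(480, 0, 330) 60 [513.83239557  60.10477426 500.18020006] [array([ 256., -136.]), array([235., -30.]), array([  217., -1044.])]
(575, 0, 400) 90 [574.24732691  68.96845918 570.18020006] [array([254., -18.]), array([234.,  21.]), array([ 407., -387.])]
```

```bash
python3 -m jog '{"jaw":[10,10,10,10,10,10,10,10,10],"slide":[[0.285,1,-0.7],[0.285,1,-0.7],[0.285,1,-0.7],[0.285,1,-0.7],[0.285,1,-0.7],[0.285,1,-0.7],[0.285,1,-0.7],[0.285,1,-0.7],[0.285,1,-0.7]],"spin":[0,0,0,0,0,0,0,0,0]}'
python3 -m jog '{"jaw":[10,10,10,10,10,10,10,10,10,10],"slide":[[0,0,0],[0,0,0],[0,0,0],[0,0,0],[0,0,0],[0,0,0],[0,0,0],[0,0,0],[0,0,0],[0,0,0]],"spin":[0.98,0.98,0.98,0.98,0.98,0.98,0.98,0.98,0.98,0]}'
python3 -m jog '{"jaw":[10,10],"slide":[[0,0,0],[0,0,0]],"spin":[0,0]}'
python3 - <<'E'
from h import *
import pickle
m=env.camera_model('wrist'); im=env.grab_frame('wrist')[:,:,::-1].copy()
m2=env.camera_model('wrist');print(np.abs(np.array(m2['camera_from_world'])-np.array(m['camera_from_world'])).max())
cv2.imwrite('pics/w2.png',im); pickle.dump(m,open('w2.pkl','wb'))
for n in('top','side'): cv2.imwrite(f'pics/{n}2.png',env.grab_frame(n)[:,:,::-1])
print([proj('wrist',q,m).round() for q in[(576,163,315),(556,158,235)]])
E
```

```text
time_s: 6.15
ee_pos: [527.0, 53.1, 420.5]
ee_rot: [-180.0, -0.0, 160.9]
force: [1.2, -0.3, -1.4]
gripper_width: 24.0
gripper_force: 40.0
time_s: 7.15
ee_pos: [527.2, 51.9, 419.6]
ee_rot: [-179.9, -0.0, 90.3]
force: [-0.1, -1.1, 0.0]
gripper_width: 23.8
gripper_force: 40.0
time_s: 7.35
ee_pos: [527.4, 51.8, 419.9]
ee_rot: [-180.0, -0.0, 90.4]
force: [0.5, 0.3, -0.4]
gripper_width: 23.8
gripper_force: 40.0
0.21519407087069453
[array([312.,  60.]), array([280.,  77.])]
```

View pics/w2.png

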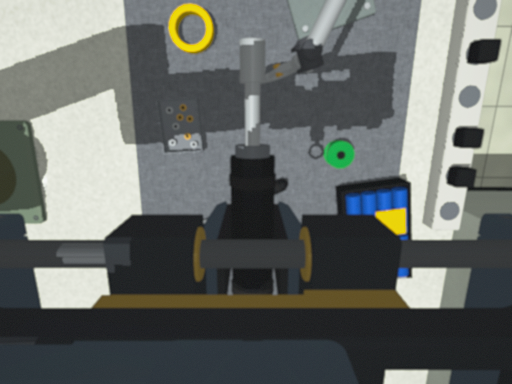

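The fork is at (310,55) and the orange band at (278,70), but the socket hides the hook's lower part, so I shift 50 mm sideways for a clear view.

```bash
python3 -m jog '{"jaw":[10,10,10,10],"slide":[[0,-1,0],[0,-0.8,0],[0,0,0],[0,0,0]],"spin":[0,0,0,0]}'
python3 - <<'E'
from h import *
import pickle
m=env.camera_model('wrist'); im=env.grab_frame('wrist')[:,:,::-1].copy()
cv2.imwrite('pics/w3.png',im); pickle.dump(m,open('w3.pkl','wb'))
p=proj('wrist',(566,160,290),m).round().astype(int);print(p)
def crop(i,x,y,w,h,k): return cv2.resize(i[y:y+h,x:x+w],None,fx=k,fy=k,interpolation=cv2.INTER_CUBIC)
out=np.zeros((600,800,3),np.uint8)
x0,y0=p[0]-65,max(0,p[1]-50);print(x0,y0)
a=crop(im,x0,y0,130,100,4);out[:a.shape[0],:a.shape[1]]=a
t=cv2.imread('pics/top0.png');s=cv2.imread('pics/side0.png')
b=crop(t,150,175,35,35,8);out[:280,520:]=b
c=crop(s,215,85,40,50,6);out[290:590,530:770]=c
cv2.imwrite('pics/c3.png',out)
E
```

```text
time_s: 7.9
ee_pos: [473.4, 51.5, 420.5]
ee_rot: [179.9, -0.0, 90.3]
force: [0.9, -0.4, -0.6]
gripper_width: 23.7
gripper_force: 40.0
[353  68]
288 18
```

View pics/c3.png

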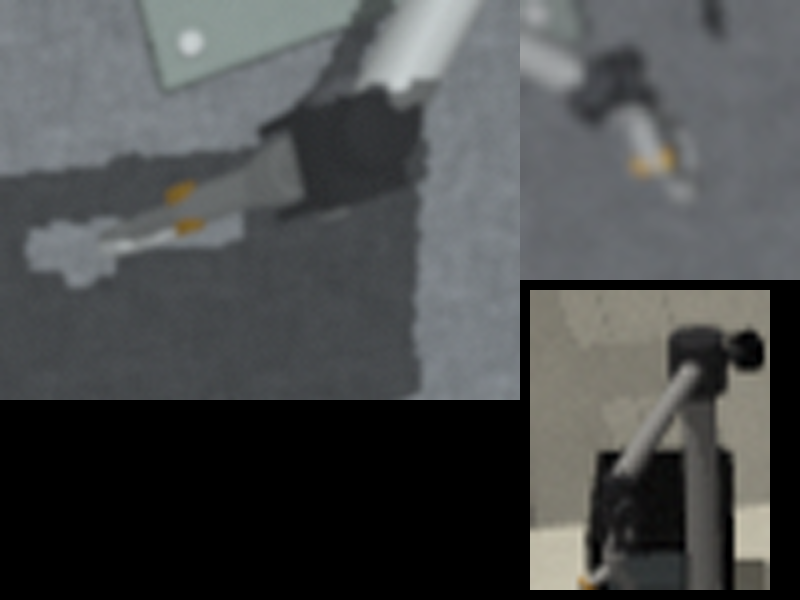

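Crop: black fork block centred at wrist px ~(378,55), orange gate marks at px (333.5,66) and (335.5,75). The hook runs out to px ~(315,79), so it is swung well towards the robot. The plate corner is at px (329,40).

```bash
python3 - <<'E'
from h import *
import pickle
m=pickle.load(open('w3.pkl','rb'))
w=lambda x,y:(288+x/4,18+y/4)
mt=env.camera_model('top');ms=env.camera_model('side')
def orange(im):
    h=cv2.cvtColor(im,cv2.COLOR_BGR2HSV);return cv2.inRange(h,(8,130,90),(24,255,255))
for n,f,(x0,y0,x1,y1) in [('w','w3',(310,50,360,90)),('top','top0',(155,180,185,210)),('side','side0',(215,120,240,145))]:
    k=orange(cv2.imread(f'pics/{f}.png')[y0:y1,x0:x1]);N,l,st,c=cv2.connectedComponentsWithStats(k)
    print(n,[(np.round(c[i]+[x0,y0],1),st[i,4]) for i in range(1,N)])
print(tri([('w',*w(186,210),m),('top',166.8,195.2,mt)]),tri([('w',*w(186,210),m),('side',224.7,133.7,ms)]))
print('all',tri([('w',*w(186,210),m),('top',166.8,195.2,mt),('side',224.7,133.7,ms)]))
print('fork',tri([('w',*w(362,150),m),('top',161.6,185,mt)]), [onz('w',*w(362,150),z,m) for z in(315,330)],onz('top',161.6,185,330))
im=cv2.imread('pics/w3.png')
A,B,C=[onz('w',*w(*q),12,m)[:2] for q in((165,90),(138,0),(350,25))]
for q in(B,C):
    d=q-A;print('edge',np.degrees(np.arctan2(d[1],d[0])))
print('corner',A)
P=[onz('w',*w(*q),z,m)[:2] for q,z in(((275,165),300),((110,240),245))];d=P[0]-P[1];print('hook line',P,np.degrees(np.arctan2(d[1],d[0])))
# predict orange hinge for yaw and tilt
E
```

```text
w [(array([331.9,  65.8]), np.int32(12)), (array([334.4,  73.9]), np.int32(9))]
top []
side [(array([224.5, 134. ]), np.int32(2))]
(array([552.94072801, 159.81112324, 275.2391616 ]), [array([ 0. , -0.1]), array([0., 0.])]) (array([550.96848276, 158.47617396, 285.32164924]), [array([ 0.7, -0. ]), array([-0.2,  0.1])])
all (array([551.52010386, 158.2562233 , 285.22512233]), [array([1.2, 0.2]), array([-0.2,  0.4]), array([-0. ,  0.1])])
fork (array([576.0844634 , 164.72516235, 322.50719137]), [array([-0.3,  1. ]), array([-0.3, -0. ])]) [array([579.1691766 , 166.79649075, 315.        ]), array([573.32235053, 164.21430784, 330.        ])] [575.53306619 162.34011027 330.        ]
edge 111.52416126975989
edge 18.523481542065777
corner [607.91096026 243.01895101]
hook line [array([565.83103473, 166.15467082]), array([540.68861639, 155.90141506])] 22.1859819377615
```

```bash
python3 -m jog '{"jaw":[10,10,10,10,10,10,10,10,10,10],"slide":[[0,0,0],[0,0,0],[0,0,0],[0,0,0],[0,0,0],[0,0,0],[0,0,0],[0,0,0],[0,0,0],[0,0,0]],"spin":[-0.97,-0.97,-0.97,-0.97,-0.97,-0.97,-0.97,-0.97,-0.97,-0.97]}'
python3 -m jog '{"jaw":[10,10,10,10,10],"slide":[[0,0,0],[0,0,0],[0,0,0],[0,0,0],[0,0,0]],"spin":[-0.97,-0.97,-0.97,-0.97,0]}'
python3 -m jog '{"jaw":[10,10,10,10,10,10,10,10,10,10],"slide":[[0.08,0.83,0],[0.08,0.83,0],[0.08,0.83,0],[0,0,0.9],[0,0,0.9],[0,0,0.9],[0,0,0.9],[0,0,0.9],[0,0,0.8],[0,0,0]],"spin":[0,0,0,0,0,0,0,0,0,0]}'
python3 -m jog '{"jaw":[10,10],"slide":[[0,0,0],[0,0,0]],"spin":[0,0]}'
python3 - <<'E'
from h import *
def crop(i,x,y,w,h,k): return cv2.resize(i[y:y+h,x:x+w],None,fx=k,fy=k,interpolation=cv2.INTER_CUBIC)
ims={n:env.grab_frame(n)[:,:,::-1].copy() for n in('top','side')}
for n in ims: cv2.imwrite(f'pics/{n}4.png',ims[n])
s=env.state();p=s['ee_pos'];y=np.radians(s['ee_rot'][2]);d=-np.array([np.cos(y),np.sin(y),0]);print(p,s['ee_rot'],s['force'])
for n in ims:print(n,[proj(n,p+[0,0,6]+d*k).round(1) for k in(80.5,67.5,0,-104)])
out=np.zeros((600,800,3),np.uint8)
out[:480,:400]=crop(ims['top'],150,170,50,60,8); out[:480,400:]=crop(ims['side'],205,95,50,60,8)
cv2.imwrite('pics/c4.png',out)
E
```

```text
time_s: 8.95
ee_pos: [474.5, 51.5, 419.5]
ee_rot: [-180.0, -0.0, 168.2]
force: [0.3, 0.6, -1.9]
gripper_width: 23.6
gripper_force: 40.0
time_s: 9.45
ee_pos: [474.3, 51.5, 419.5]
ee_rot: [180.0, -0.0, -161.1]
force: [0.4, -0.4, -1.7]
gripper_width: 23.6
gripper_force: 40.0
time_s: 10.45
ee_pos: [440.8, 119.4, 257.8]
ee_rot: [180.0, -0.4, -161.2]
force: [0.3, 0.3, -0.7]
gripper_width: 23.6
gripper_force: 40.0
time_s: 10.65
ee_pos: [443.6, 120.1, 262.5]
ee_rot: [-180.0, 0.2, -161.1]
force: [0.2, 0.6, -0.9]
gripper_width: 24.0
gripper_force: 40.0
[443.30628618 120.05012155 262.43135514] [-1.79988485e+02  1.65769470e-01 -1.61086428e+02] [-0.91403674  0.00173974 -1.33947494]
top [array([172.2, 208.5]), array([173.7, 213.3]), array([181.5, 238.4]), array([193.5, 277.4])]
side [array([216.2, 140.9]), array([212.8, 141.9]), array([194.6, 147.2]), array([165. , 155.8])]
```

View pics/c4.png

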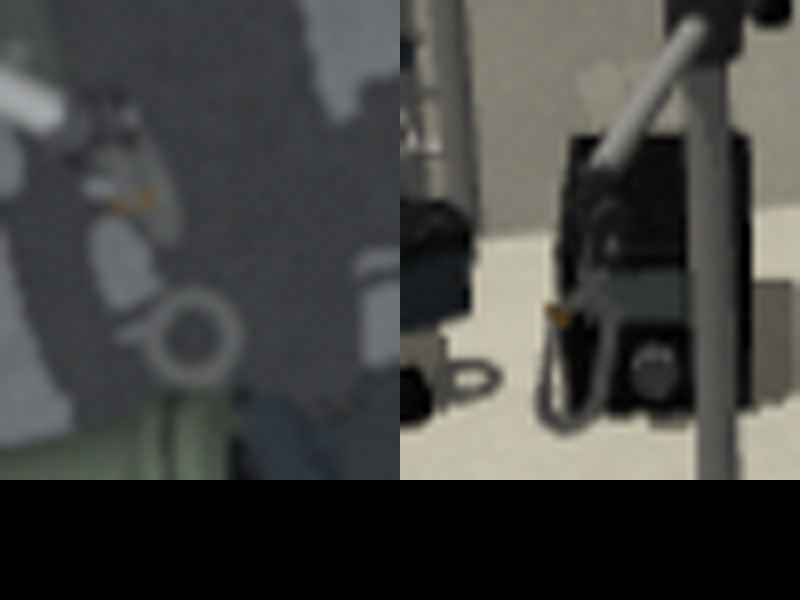

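Top: ring at px (174,212), hook's lower end at (170.6,199.4), orange hinge marks at (167,195). Side: ring at (214.4,142.3), hinge at (224.8,134.4), bowl bottom at (225.6,148.1), fork at (230,118). I'll triangulate all of these in the same two views.

```bash
python3 - <<'E'
from h import *
mt=env.camera_model('top');ms=env.camera_model('side')
y=np.radians(19);ux=np.array([np.cos(y),np.sin(y)]);uy=np.array([-np.sin(y),np.cos(y)])
P={}
for k,t,s in[('ring',(174.1,212.3),(214.4,142.3)),('hinge',(166.9,195),(224.75,134.4)),('bowl',(170.6,199.4),(225.6,148.1)),('fork',(163.1,184.4),(230,118.1))]:
    P[k],e=tri([('t',*t,mt),('s',*s,ms)]);d=P[k]-P['ring'];print(k,P[k].round(1),e,'rel ring along/across/z',(d[:2]@ux).round(1),(d[:2]@uy).round(1),d[2].round(1))
E
```

```text
ring [511.  141.2 266.7] [array([ 0.1, -0.5]), array([-0.4,  0. ])] rel ring along/across/z 0.0 0.0 0.0
hinge [552.4 158.2 282.9] [array([-0.1,  0.3]), array([ 0.2, -0. ])] rel ring along/across/z 44.6 2.6 16.2
bowl [547.5 158.  230.5] [array([ 0.2, -1.4]), array([-1.1,  0.1])] rel ring along/across/z 40.0 3.9 -36.3
fork [574.4 156.7 341. ] [array([-0.1,  0.8]), array([ 0.6, -0. ])] rel ring along/across/z 65.0 -6.1 74.3
```

```bash
python3 -m jog '{"jaw":[10,10,10,10],"slide":[[-0.2,0.085,0.13],[-0.2,0,0],[0,0,0],[0,0,0]],"spin":[0,0,0,0]}'
python3 -m jog '{"jaw":[10,10,10],"slide":[[-0.1,0,0],[-0.1,0,0],[0,0,0]],"spin":[0,0,0]}'
python3 -m jog '{"jaw":[10,10,10],"slide":[[-0.1,0,0],[-0.1,0,0],[0,0,0]],"spin":[0,0,0]}'
python3 -m jog '{"jaw":[10,10,10],"slide":[[-0.1,0,0],[-0.1,0,0],[0,0,0]],"spin":[0,0,0]}'
python3 -m jog '{"jaw":[10,10,10],"slide":[[-0.1,0,0],[-0.1,0,0],[0,0,0]],"spin":[0,0,0]}'
```

```text
time_s: 11.15
ee_pos: [453.1, 126.2, 257.1]
ee_rot: [180.0, -0.0, -161.1]
force: [0.2, -0.6, -1.7]
gripper_width: 23.7
gripper_force: 40.0
time_s: 11.45
ee_pos: [459.0, 128.2, 257.2]
ee_rot: [180.0, 0.0, -161.1]
force: [-0.2, -0.1, -0.7]
gripper_width: 23.8
gripper_force: 40.0
time_s: 11.75
ee_pos: [464.6, 130.2, 257.1]
ee_rot: [180.0, 0.0, -161.1]
force: [-0.4, -0.1, -1.4]
gripper_width: 23.6
gripper_force: 40.0
time_s: 12.05
ee_pos: [470.4, 132.1, 257.1]
ee_rot: [180.0, 0.0, -161.1]
force: [0.7, -0.3, -1.1]
gripper_width: 23.3
gripper_force: 40.0
time_s: 12.35
ee_pos: [476.0, 134.1, 257.1]
ee_rot: [180.0, 0.0, -161.1]
force: [-0.6, 0.3, 0.3]
gripper_width: 23.6
gripper_force: 40.0
```

```bash
cat > o.py <<'E'
from h import *
def oc(n,box,save=None):
    im=env.grab_frame(n)[:,:,::-1].copy()
    if save: cv2.imwrite(save,im)
    x0,y0,x1,y1=box;h=cv2.cvtColor(cv2.resize(im[y0:y1,x0:x1],None,fx=4,fy=4,interpolation=cv2.INTER_CUBIC),cv2.COLOR_BGR2HSV)
    k=cv2.inRange(h,(8,110,70),(24,255,255));q=np.argwhere(k)
    return (q.mean(0)[::-1]/4+[x0-.375,y0-.375]).round(2) if len(q) else None,len(q)
def st():
    s=env.state();p=s['ee_pos'];y=np.radians(19);ux=np.array([np.cos(y),np.sin(y)]);uy=np.array([-np.sin(y),np.cos(y)])
    d=p[:2]-[574.2,166.4];print('eye',(d@ux+80.5).round(1),'across',(d@uy).round(1),'axis z',(p[2]+6).round(1),'F along/across/z',(s['force'][:2]@ux).round(2),(s['force'][:2]@uy).round(2),s['force'][2].round(2))
E
python3 -m jog '{"jaw":[10,10,10],"slide":[[0,0,0.1],[-0.1,0,0],[0,0,0]],"spin":[0,0,0]}'>/dev/null
python3 - <<'E'
from o import *
im=cv2.imread('pics/side0.png')
print(oc('side',(215,120,245,145),'pics/s5.png'),oc('top',(155,180,185,205),'pics/t5.png'));st()
E
python3 -m jog '{"jaw":[10,10,10],"slide":[[-0.1,0,0],[-0.05,0,0],[0,0,0]],"spin":[0,0,0]}'
python3 -c "
from o import *
st()"
python3 -m jog '{"jaw":[10,10,10],"slide":[[-0.1,0,0],[-0.05,0,0],[0,0,0]],"spin":[0,0,0]}'
python3 - <<'E'
from o import *
print(oc('side',(215,120,245,145),'pics/s6.png'),oc('top',(155,180,185,205),'pics/t6.png'));st()
E
```

```text
(array([226.5, 134.7]), 30) (None, 0)
eye -21.0 across 1.4 axis z 259.9 F along/across/z -3.01 0.57 -0.59
time_s: 13.05
ee_pos: [482.5, 136.3, 254.0]
ee_rot: [180.0, -0.1, -161.1]
force: [-3.1, -0.6, -1.1]
gripper_width: 23.8
gripper_force: 40.0
eye -16.0 across 1.4 axis z 260.0 F along/across/z -3.15 0.5 -1.08
time_s: 13.35
ee_pos: [486.9, 137.9, 253.9]
ee_rot: [180.0, -0.0, -161.1]
force: [-3.5, -0.7, -2.2]
gripper_width: 23.3
gripper_force: 40.0
(array([226.64, 134.67]), 27) (None, 0)
eye -11.5 across 1.5 axis z 259.8 F along/across/z -3.16 0.85 -2.73
```

```bash
python3 -m jog '{"jaw":[10,10,10],"slide":[[-0.1,0,0],[-0.1,0,0],[0,0,0]],"spin":[0,0,0]}' >/dev/null
python3 - <<'E'
from o import *
st();print(oc('side',(215,120,245,145),'pics/s7.png'))
im=cv2.imread('pics/s7.png');out=np.zeros((480,800,3),np.uint8)
out[:,:400]=cv2.resize(im[105:165,205:255],(400,480),interpolation=cv2.INTER_CUBIC)
t=env.grab_frame('top')[:,:,::-1];out[:,400:]=cv2.resize(t[170:230,150:200],(400,480),interpolation=cv2.INTER_CUBIC);cv2.imwrite('pics/c7.png',out)
E
```

```text
eye -5.3 across 1.4 axis z 259.7 F along/across/z -4.0 -0.46 -4.49
(array([226.65, 134.54]), 24)
```

View pics/c7.png

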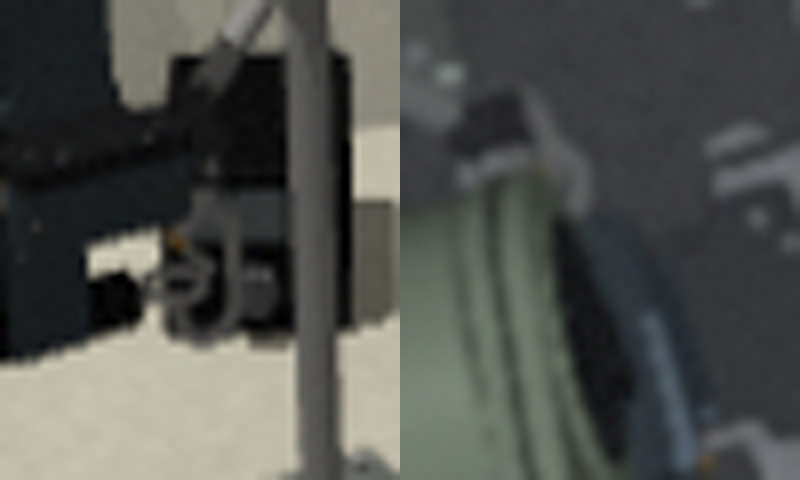

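The side view shows the ring through the gate with the gate swung in and the ring's far wire inside the hook. Forces are about 6 N. Now going down inside.

```bash
python3 -m jog '{"jaw":[10,10,10,10],"slide":[[0,0,0.1],[0,0,0.1],[0,0,0.1],[0,0,0]],"spin":[0,0,0,0]}'|grep force:
python3 -c "
from o import *
st()"
python3 -m jog '{"jaw":[10,10,10,10],"slide":[[0,0,0.1],[0.03,0,0.1],[0.03,0,0.1],[0,0,0]],"spin":[0,0,0,0]}'|grep force:
python3 -c "
from o import *
st()"
```

```text
force: [0.5, -0.0, -1.4]
gripper_force: 40.0
eye -3.9 across 1.3 axis z 251.5 F along/across/z 0.49 -0.19 -1.41
force: [0.2, -0.3, -1.1]
gripper_force: 40.0
eye -7.4 across 1.4 axis z 241.7 F along/across/z 0.11 -0.39 -1.08
```

The gate force is gone, so it snapped shut above the wire. Next I feel for the bowl.

```bash
python3 -m jog '{"jaw":[10,10,10],"slide":[[0,0,0.07],[0,0,0.07],[0,0,0]],"spin":[0,0,0]}'|grep force:
python3 -m jog '{"jaw":[10,10],"slide":[[0,0,0.05],[0,0,0]],"spin":[0,0]}'|grep force:
python3 - <<'E'
from o import *
st();print(oc('side',(215,120,245,145),'pics/s8.png'))
E
```

```text
force: [0.0, 0.1, -1.4]
gripper_force: 40.0
force: [0.0, -0.1, -0.6]
gripper_force: 40.0
eye -7.0 across 1.4 axis z 236.4 F along/across/z -0.02 -0.06 -0.6
(None, 0)
```

```bash
python3 -m jog '{"jaw":[10,10,10,10,10,10,10],"slide":[[0,0,0],[-0.005,0,0.17],[-0.015,0,0.17],[-0.03,0,0.17],[-0.04,0,0.17],[-0.05,0,0.165],[0,0,0]],"spin":[0,0,0,0,0,0,0]}' 6
python3 - <<'E'
from o import *
st()
im=env.grab_frame('side')[:,:,::-1];cv2.imwrite('pics/s9.png',im);cv2.imwrite('pics/c9.png',cv2.resize(im[95:175,185:265],(600,600),interpolation=cv2.INTER_CUBIC))
E
```

```text
time_s: 15.9
ee_pos: [494.7, 140.5, 204.1]
ee_rot: [180.0, -0.1, -161.1]
force: [-1.3, 0.1, -1.1]
gripper_width: 24.0
gripper_force: 6.0
eye -3.1 across 1.4 axis z 210.1 F along/across/z -1.19 0.47 -1.08
```

View pics/c9.png

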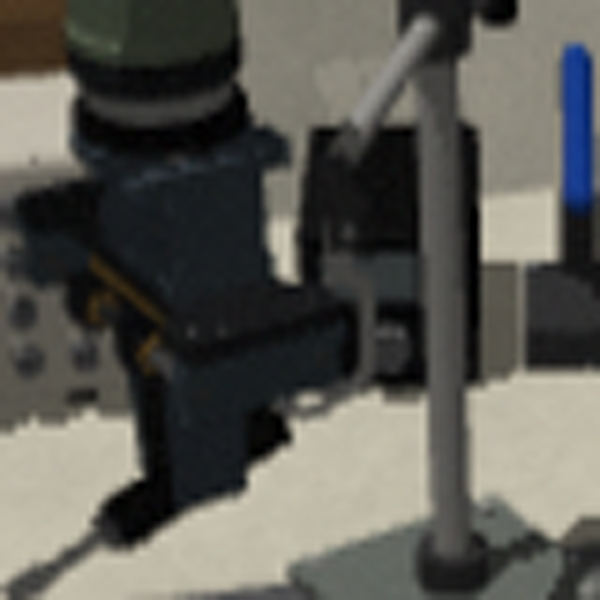

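The driver tilts about its ring in the hook as planned. I continue the arc to about 33°, keeping the gripper body clear of the hook.

```bash
python3 -m jog '{"jaw":[10,10,10,10,10],"slide":[[-0.05,0,0.16],[-0.06,0,0.16],[-0.07,0,0.155],[-0.08,0,0.15],[0,0,0]],"spin":[0,0,0,0,0]}' 4
python3 -c "
from o import *
st()"
```

```text
time_s: 16.45
ee_pos: [502.3, 143.1, 185.5]
ee_rot: [180.0, -0.1, -161.1]
force: [0.4, -0.7, -1.5]
gripper_width: 23.8
gripper_force: 4.0
eye 4.9 across 1.4 axis z 191.5 F along/across/z 0.19 -0.79 -1.47
```

```bash
python3 -m jog '{"jaw":[60,91,91,91,91,91,91,91,91,91],"slide":[[0,0,0],[0,0,0],[0.3,0,0],[1,0,0],[1,0,0],[1,0,0],[1,0,0],[1,0,0],[1,0,0],[0,0,0]],"spin":[0,0,0,0,0,0,0,0,0,0]}'
python3 -m jog '{"jaw":[91,91,91,91,91,91,91,91,91,91],"slide":[[0,0,0],[0,0,0],[0,0,0],[0,0,0],[0,0,0],[0,0,0],[0,0,0],[0,0,0],[0,0,0],[0,0,0]],"spin":[0,0,0,0,0,0,0,0,0,0]}'
for i in 1 2 3 4 5 6 7 8; do python3 -m jog '{"jaw":[91,91,91,91,91,91,91,91,91,91],"slide":[[0,0,0],[0,0,0],[0,0,0],[0,0,0],[0,0,0],[0,0,0],[0,0,0],[0,0,0],[0,0,0],[0,0,0]],"spin":[0,0,0,0,0,0,0,0,0,0]}' >/dev/null; done
python3 - <<'E'
from o import *
P=None
for i in range(14):
    im=env.grab_frame('side').astype(int)[90:240,190:290]
    if i: print(np.abs(im-P).max(2)[:].__gt__(40).sum(),end=' ')
    P=im
s=env.state();print(s['time_s'],s['ee_pos'])
cv2.imwrite('pics/s10.png',im[:,:,::-1].astype(np.uint8))
t=env.grab_frame('top')[:,:,::-1];out=np.zeros((600,800,3),np.uint8)
out[:,:400]=cv2.resize(im[:,:,::-1].astype(np.uint8),(400,600),interpolation=cv2.INTER_CUBIC);out[:400,400:]=cv2.resize(t[165:245,130:210],(400,400),interpolation=cv2.INTER_CUBIC);cv2.imwrite('pics/c10.png',out)
E
```

```text
time_s: 17.45
ee_pos: [319.2, 80.6, 186.1]
ee_rot: [180.0, -0.1, -161.1]
force: [0.5, -0.4, -0.5]
gripper_width: 90.5
gripper_force: 0.0
time_s: 18.45
ee_pos: [323.5, 81.7, 186.4]
ee_rot: [180.0, 0.0, -161.1]
force: [-0.8, -0.2, -0.6]
gripper_width: 91.1
gripper_force: 0.0
46 39 27 3 1 14 32 28 29 17 0 5 9 27.15 [323.51628227  81.74166268 186.32442577]
```

View pics/c10.png

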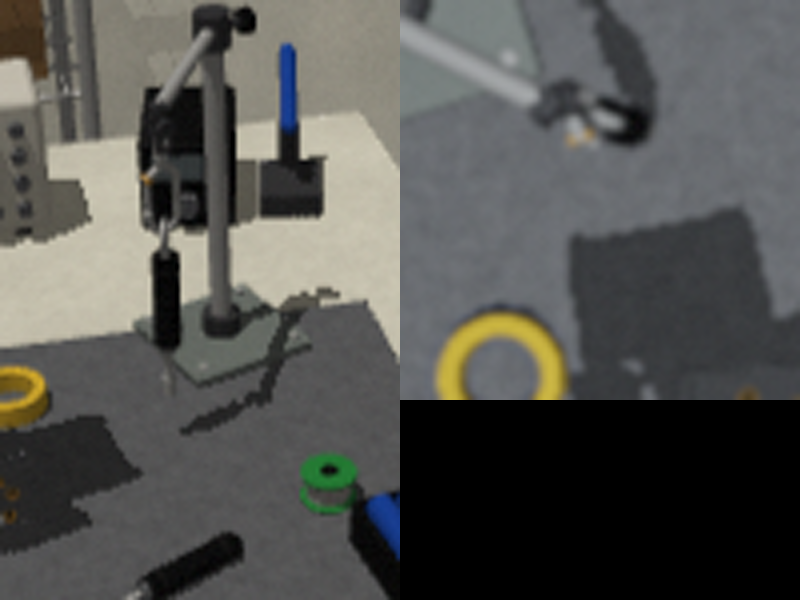

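The driver hangs plumb from the hook with the gate shut above the ring. The handle is at crop (167,300) and the hinge mark is back at (148,178). It is still swaying slightly, so I wait until that dies down.

```bash
for i in $(seq 22); do python3 -m jog '{"jaw":[91,91,91,91,91,91,91,91,91,91],"slide":[[0,0,0],[0,0,0],[0,0,0],[0,0,0],[0,0,0],[0,0,0],[0,0,0],[0,0,0],[0,0,0],[0,0,0]],"spin":[0,0,0,0,0,0,0,0,0,0]}' >/dev/null; done
python3 - <<'E'
from o import *
P=None
for i in range(14):
    im=env.grab_frame('side').astype(int)[90:240,190:290]
    k=(im[62:90,32:52].max(2)<50);q=np.argwhere(k[:])
    print(np.abs(im-P).max(2).__gt__(40).sum() if i else '',q[:,1].mean().round(2),end=' | ');P=im
print(env.state()['time_s'])
E
```

```text
10.03 | 0 10.02 | 0 10.08 | 0 10.08 | 0 10.08 | 0 10.02 | 0 10.07 | 0 10.07 | 0 10.09 | 0 10.09 | 0 10.02 | 0 10.07 | 0 10.09 | 0 10.09 | 49.9
```

The sway is gone at 49.9 s, so I hand it in.

```bash
python3 -c "
from workcell import env
print(env.job_done())"
```

```text
the job is handed in; nothing more can be done
None
```

The nut driver hangs still from the snap hook with the gate shut behind its ring; the highest contact force I read was about 6 N, and I handed the job in at about 50 s (no verdict was returned).

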